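Bring the brown wax round to the bare test disc

TASK

Turn the wax carousel the shorter way round, by its blue post if you like, until the brown-lidded tin's brown rim mark points at the bare, pale wooden test disc lying beside it, and leave it standing there. Never take it the long way round, and leave both wooden test discs where they lie.

Things in the scene. Friction and masses are not known exactly. Their poses are not given: they have to be found in the camera images.
- carousel: Plywood turntable, 260 mm across, top 45 mm above the table; turns either way without stops (0.12 N m), stays where left. Origin on its axis 27 mm above the table, z up, x to the brown-lidded tin. At -x, 95 mm from the axis, stands its round blue post, 20 mm thick, top 110 mm above the table, a sleeve spinning freely like a crank handle's: grip it from above, carry it in an arc about the axis.
- brown_mark (a point): Brown painted mark on the turntable's top at the rim, outside the brown-lidded tin, 125 mm from the axis on the carousel's +x line. Three closed yellow tins, 68 mm across, lids 90 mm above the table, are fixed on the turntable, centred 78 mm from the axis: brown lid at +x, amber at +y, ivory at -y.
- bare_disc: The target: bare pale pine test disc, loose on the table, 56 mm across and 20 mm high, its centre about 168 mm from the carousel's axis. Origin at the centre of its underside.
- waxed_disc: The other test disc, dark brown, already waxed, of the same size and at about the same distance from the axis on the opposite side; a bystander. Origin at the centre of its underside.
Things that resemble listed ones, but are neither listed nor needed, are in the scene too. Several things have the shape of the bare_disc; the one meant has the colours described above.

How it is judged:
By the outcome, as a careful person would: the job done as asked, in the order asked, and still so for the second after the job is handed in, with the robot touching nothing.
It also fails if it takes over 37 s, if anything falls off the work surface, if the arm or the gripper's body presses on something with over 40 N, if the wrist force passes 120 N, or if a joint passes its speed limit or range.

ROBOT

A 6-joint arm with a two-finger parallel gripper is mounted at the origin on the work surface. World frame = base frame: x ahead of the robot, y to its left, z up, the work surface at z = 0. Lengths are in m, angles in rad, forces in N, time in s.
With the tool pointing down it reaches from about 0.3 to 0.775 m from the base axis. Payload 14.6 kg.
Tool frame: the origin (TCP) lies at the centre of the arm's flange, where the gripper is bolted on; the fingertips stand 199 mm ahead of it and the grasp point (between the pads) lies ctrl.tcp_to_grasp ahead of it (ctrl.tcp_to_grasp is the distance from the TCP to the grasp point, in m); z points along the fingers, y is the line along which they close (so a half turn about z gives the same grasp; the last joint's range is limited). The gripper opens to 94 mm and grips with 3 to 60 N. Pads are 16 mm wide; open, the fingers measure 119 mm over their backs; the gripper's body (75 mm by 177 mm) begins 78 mm behind the grasp point.
Start: joints at [1.16, 0.3, 1.521, -0, 1.321, -0.067], TCP at [0.185, 0.518, 0.405] pointing down, gripper open.
Joint ranges: [-3.03, 3.03], [-0.79, 2.21], [0.23, 2.52], [-1.04, 4.18], [0, 3.07], [-2.55, 2.55]. Speed limits (rad/s): [2.22, 2.22, 2.57, 3.14, 3.14, 3.14].

INTERFACE

Orientations are given as [roll, pitch, yaw] about the fixed x, y, z axes, in that order (R = Rz(yaw) Ry(pitch) Rx(roll)).
In Python, from station import ctrl gives the robot as it stands. The module is installed in compiled form; this text tells all that it offers.
- The arm moves only by the shell command python3 -m jog 'ROWS' [OPENING] [FORCE]. ROWS is JSON, a list of rows, each a list of 6 numbers: the shift along the tool's x, y, z in cm, then the turn, a rotation vector about the tool's x, y, z in rad. In form: [[tx, ty, tz, ax, ay, az], ...]. A call has 1 to 8 rows; each row is the pose to reach, as a shift and turn from the pose commanded when the call began, along the tool's axes at that moment; what a row does not reach only later rows make up. A row lasts 1/10 s, in which the tool goes at most 50 mm and 8.59 degrees, less where a joint would pass 70% of its speed; a pose out of reach is approached as far as the arm can. A call with a gripper value outside its range is refused whole. OPENING is the opening in per cent of the stroke, from 0 (shut) to 100 (fully open), set as the call begins (- or left out, the last holds). The fingers move at their own pace and stop on an object; FORCE is the grip in N (left out, the last holds). Time passes only in rows, so rows that repeat a pose let the fingers close. It gives the time, the measured TCP pose, the force, the opening and the grip force at its end, in the units of the state.
- ctrl.get_obs(): the state, without advancing time (a new reading comes with each control period).
- ctrl.camera(name): name is "scene" or "top" or "wrist"; returns a dict with "img" (400x640x3 uint8, blue, green, red), "intrinsics" (3x3 intrinsics, pixels), "R" (3x3) and "t" (3): a world point X has camera coordinates R X + t. Camera axes: x right, y down, z forward; pixel columns grow to the right and rows downward; lengths in m; the calibration is good to about 2 mm. A picture is of the moment at which its call begins. There is no depth.
- ctrl.hand_in(): hands the job in; it is judged then, once.
The state is a dict: "time_s": time; "qpos": joint angles; "joint_vel": joint speeds; "tau": joint torques, N m; "ee_pos": TCP position; "eef_rot": TCP orientation; "force": force on the tool from outside, world axes, zero at the start; "moment": the same for the moment, N m; "grip_width": finger opening in m; "grip_force": force on a finger pad.
Only numpy, scipy, OpenCV 4.12 (cv2) and the standard library are available. Lean on these libraries where they do the work, as an engineer would, in place of code of your own. Each camera call takes 0.05 s, during which the arm holds its last target. There are 200 camera calls.

## Working session

There is one attempt and no reset: what is moved stays moved. The work goes in short steps, Python scripts to look and compute and a shell command to move; the robot and the scene stay as the last step left them, time stands still between calls to the robot, and variables do not carry over. Pictures are saved under pics/ and viewed, at most 10 in all, crops included, and the job is handed in when it is done.

```bash
mkdir -p pics; python3 - <<'E'
from station import ctrl
import cv2,pickle
o=ctrl.get_obs();print(o['time_s'],o['ee_pos'],o['eef_rot'],ctrl.tcp_to_grasp,o['grip_width'])
for n in("top","scene"):
    c=ctrl.camera(n);cv2.imwrite(f'pics/{n}0.png',c['img']);pickle.dump(c,open(n+'.pkl','wb'))
E
```

```text
0.0 [0.18537935 0.51778415 0.40408809] [-3.14043087e+00 -8.75041480e-05  2.79776211e+00] 0.1804 0.09369524293157322
```

View pics/top0.png

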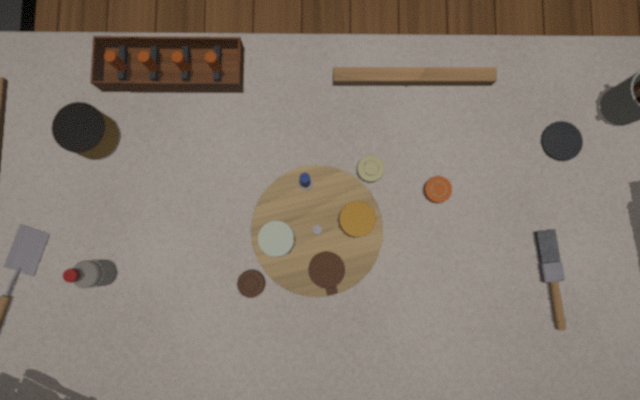

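View pics/scene0.png

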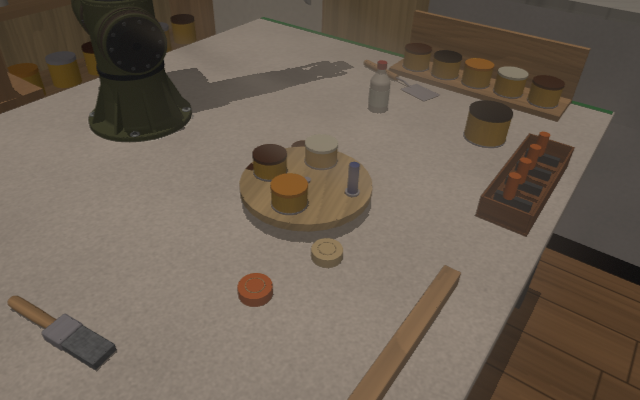

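The top view shows the carousel axis at about (317,230), the post top at (305,180), the brown lid at (327,270) with its mark at (331,291). The pale disc is at (370,169), the dark disc at (251,283), and an orange look-alike at (438,189).

```bash
cat > h.py <<'E'
import numpy as np
def w(c,u,v,z):
    K,R,t=map(np.array,(c["intrinsics"],c["R"],c["t"])); t=t.ravel()
    d=R.T@np.linalg.solve(K,[u,v,1.]);o=-R.T@t
    return (o+d*(z-o[2])/d[2])[:2]
E
python3 - <<'E'
import pickle,numpy as np,cv2
from h import w
c=pickle.load(open('top.pkl','rb'));im=c['img'].astype(int);b,g,r=im[...,0],im[...,1],im[...,2]
def cen(m,u,v,s):
    k=np.zeros(m.shape,bool);k[v-s:v+s,u-s:u+s]=1;y,x=np.nonzero(m&k);return x.mean(),y.mean(),len(x)
hsv=cv2.cvtColor(c['img'],cv2.COLOR_BGR2HSV)
P={}
for n,u,v,z in[('axis',317,230,.045),('post',305,179,.11),('brown',327,269.5,.09),('amber',357.5,219,.09),('ivory',276,238.5,.09),('mark',331.5,291,.045),('pale',370.5,168.5,.02),('dark',251,283,.02)]:
    P[n]=w(c,u,v,z);print(n,P[n].round(4))
x,y,k=cen((b>r+25),305,180,14);print('blue',x,y,k,w(c,x,y,.1))
mid=(P['amber']+P['ivory'])/2;print('mid',mid)
# fit axis from discs and tins
for a in(P['axis'],mid):
  for n in P: d=P[n]-a;print(n,round(np.hypot(*d)*1e3),round(np.degrees(np.arctan2(d[1],d[0])),1))
o=cv2.resize(c['img'][140:310,225:405],None,fx=4,fy=3.5,interpolation=2);o=cv2.resize(c['img'][150:300,230:400],None,fx=4,fy=4,interpolation=2);cv2.imwrite('pics/crop.png',o)
E
```

```text
axis [ 0.5332 -0.0199]
post [0.6229 0.0023]
brown [ 0.4584 -0.039 ]
amber [ 0.5517 -0.0953]
ivory [0.5147 0.0555]
mark [ 0.4159 -0.0486]
pale [ 0.6608 -0.1282]
dark [0.4288 0.1104]
blue 304.15714285714284 178.07142857142858 70 [0.62636103 0.00417209]
mid [ 0.53318254 -0.01993073]
axis 0 0.0
post 92 13.9
brown 77 -165.7
amber 78 -76.3
ivory 78 103.8
mark 121 -166.3
pale 167 -40.3
dark 167 128.7
axis 0 38.1
post 92 13.9
brown 77 -165.7
amber 78 -76.2
ivory 78 103.8
mark 121 -166.3
pale 167 -40.3
dark 167 128.7
```

View pics/crop.png

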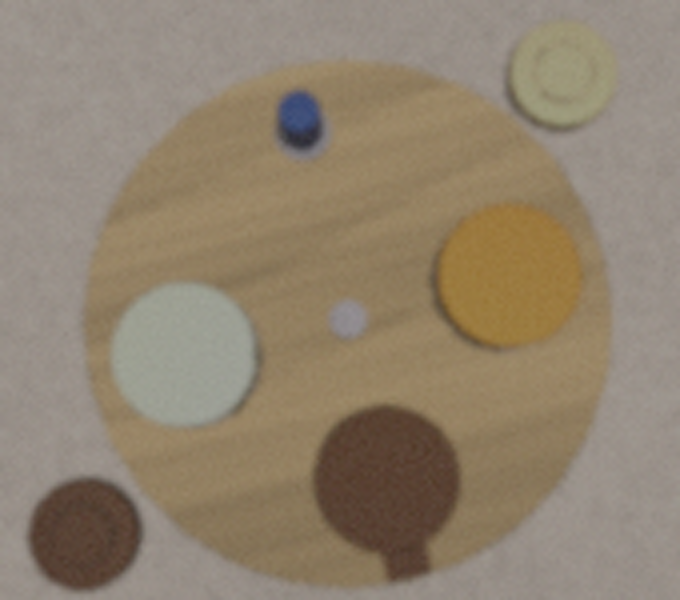

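The mark must go from about -166° to -40°: +126° anticlockwise is the short way. So the post travels from 14° to 140°. I'll keep the yaw fixed, since the sleeve spins, and approach above the post first.

```bash
python3 -m jog '[[-58.8,-33.6,0,0,0,0],[-58.8,-33.6,0,0,0,0],[-58.8,-33.6,0,0,0,0],[-58.8,-33.6,0,0,0,0],[-58.8,-33.6,0,0,0,0],[-58.8,-33.6,0,0,0,0],[-58.8,-33.6,0,0,0,0],[-58.8,-33.6,0,0,0,0]]' 100 15
python3 - <<'E'
from station import ctrl
import numpy as np
o=ctrl.get_obs();p=o['ee_pos'];y=o['eef_rot'][2]
d=np.array([.6254,.0031])-p[:2];print(p,o['eef_rot'],d@[np.cos(y),np.sin(y)],d@[np.sin(y),-np.cos(y)],p[2]-.272)
E
```

```text
time_s: 0.9
ee_pos: [0.4464, 0.212, 0.4046]
eef_rot: [-3.142, -0.0, 2.798]
force: [0.1, 0.8, -0.6]
grip_width: 0.0938
grip_force: 0.0
[0.44637935 0.21204018 0.40462806] [-3.14156641e+00 -4.36516582e-05  2.79784646e+00] -0.23896400319861233 -0.13638401108049145 0.13262806456326998
```

```bash
python3 -m jog '[[-23.9,-13.6,0,0,0,0],[-23.9,-13.6,0,0,0,0],[-23.9,-13.6,0,0,0,0],[-23.9,-13.6,0,0,0,0],[-23.9,-13.6,0,0,0,0],[-23.9,-13.6,0,0,0,0],[-23.9,-13.6,0,0,0,0],[-23.9,-13.6,0,0,0,0]]'
python3 - <<'E'
from station import ctrl
import numpy as np,cv2
from h import w
o=ctrl.get_obs();p=o['ee_pos'];y=o['eef_rot'][2]
c=ctrl.camera('wrist');cv2.imwrite('pics/w1.png',c['img'])
R,t,K=map(np.array,(c['R'],c['t'],c['intrinsics']))
for q in([.6254,.0031,.11],[.5332,-.0199,.045]):
    e=K@(R@q+t.ravel());print(e[:2]/e[2])
d=np.array([.6254,.0031])-p[:2];print(p,d@[np.cos(y),np.sin(y)],d@[np.sin(y),-np.cos(y)],p[2]-.272)
E
```

```text
time_s: 1.7
ee_pos: [0.6246, 0.0052, 0.404]
eef_rot: [-3.141, -0.001, 2.797]
force: [0.3, 0.2, 1.0]
grip_width: 0.0941
grip_force: 0.0
[318.98513037 203.30521255]
[265.78179083 107.46582331]
[0.62458787 0.00523968 0.40395758] -0.0014869443605332767 -0.0017397724811541889 0.13195758468259094
```

View pics/w1.png

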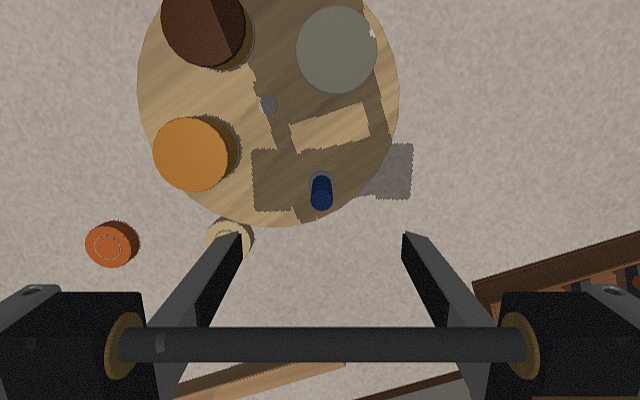

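The post top is at (321,198), within 2 mm of the prediction (319,203). I'll go down and close.

```bash
python3 -m jog '[[-0.1,-0.1,5,0,0,0],[-0.1,-0.1,9,0,0,0],[-0.1,-0.1,12,0,0,0],[-0.1,-0.1,13.2,0,0,0],[-0.1,-0.1,13.2,0,0,0],[-0.1,-0.1,13.2,0,0,0]]' 
python3 -m jog '[[0,0,0,0,0,0],[0,0,0,0,0,0],[0,0,0,0,0,0],[0,0,0,0,0,0],[0,0,0,0,0,0],[0,0,0,0,0,0],[0,0,0,0,0,0],[0,0,0,0,0,0]]' 0 15
cat > plan.py <<'E'
from station import ctrl
import numpy as np,sys
o=ctrl.get_obs();p=o['ee_pos'];y=o['eef_rot'][2]
A=np.array([.5332,-.0199]);v=p[:2]-A
print('r',np.hypot(*v),'ang',np.degrees(np.arctan2(v[1],v[0])),o['grip_width'],o['force'])
for a in map(float,sys.argv[1:]):
    d=A+.095*np.array([np.cos(np.radians(a)),np.sin(np.radians(a))])-p[:2]
    print(a,(100*np.array([d@[np.cos(y),np.sin(y)],d@[np.sin(y),-np.cos(y)]])).round(2))
E
python3 plan.py $(seq 20 6 62)
```

```text
time_s: 2.35
ee_pos: [0.6255, 0.0045, 0.2745]
eef_rot: [3.141, 0.002, 2.798]
force: [0.3, -0.3, 0.6]
grip_width: 0.0942
grip_force: 0.0
time_s: 3.15
ee_pos: [0.6252, 0.004, 0.2726]
eef_rot: [-3.142, -0.0, 2.798]
force: [-0.9, 0.0, 0.7]
grip_width: 0.0334
grip_force: 0.0
r 0.09509050239941003 ang 14.566071298487145 0.03338650458109818 [-0.85023455  0.02100191  0.70233884]
20.0 [0.55 0.71]
26.0 [1.22 1.45]
32.0 [1.97 2.1 ]
38.0 [2.78 2.68]
44.0 [3.65 3.16]
50.0 [4.56 3.56]
56.0 [5.51 3.85]
62.0 [6.49 4.05]
```

```bash
python3 -m jog '[[0,0,0,0,0,0],[0,0,0,0,0,0],[0,0,0,0,0,0],[0,0,0,0,0,0],[0,0,0,0,0,0]]' 
python3 plan.py $(seq 20 6 62)
```

```text
time_s: 3.65
ee_pos: [0.6253, 0.0041, 0.2727]
eef_rot: [3.141, 0.0, 2.798]
force: [2.0, 1.0, -1.2]
grip_width: 0.0198
grip_force: 15.0
r 0.0951631779664286 ang 14.580988838212459 0.019821870915069817 [ 1.95332326  1.00842379 -1.16660339]
20.0 [0.55 0.71]
26.0 [1.23 1.44]
32.0 [1.98 2.1 ]
38.0 [2.79 2.67]
44.0 [3.65 3.16]
50.0 [4.57 3.55]
56.0 [5.52 3.85]
62.0 [6.49 4.04]
```

Gripped (19.8 mm, 15 N). Now I'll carry it along the arc.

```bash
python3 -m jog '[[0.55,0.71,0,0,0,0],[1.23,1.44,0,0,0,0],[1.98,2.1,0,0,0,0],[2.79,2.67,0,0,0,0],[3.65,3.16,0,0,0,0],[4.57,3.55,0,0,0,0],[5.52,3.85,0,0,0,0],[6.49,4.04,0,0,0,0]]' 
python3 plan.py $(seq 68 6 110)
```

```text
time_s: 4.45
ee_pos: [0.5776, 0.065, 0.2727]
eef_rot: [3.14, 0.001, 2.798]
force: [5.8, 5.6, -3.7]
grip_width: 0.0196
grip_force: 15.0
r 0.09577546473300184 ang 62.36622219529116 0.01956842051445205 [ 5.80553098  5.57934828 -3.66453847]
68.0 [0.94 0.01]
74.0 [ 1.94 -0.01]
80.0 [ 2.92 -0.12]
86.0 [ 3.89 -0.34]
92.0 [ 4.83 -0.66]
98.0 [ 5.74 -1.07]
104.0 [ 6.59 -1.58]
110.0 [ 7.39 -2.17]
```

```bash
python3 -m jog '[[0.94,0.05,0,0,0,0],[1.94,0.03,0,0,0,0],[2.92,-0.08,0,0,0,0],[3.89,-0.3,0,0,0,0],[4.83,-0.62,0,0,0,0],[5.74,-1.03,0,0,0,0],[6.59,-1.54,0,0,0,0],[7.39,-2.13,0,0,0,0]]' 
python3 plan.py $(seq 115 5 135) 138 139.8
```

```text
time_s: 5.25
ee_pos: [0.5002, 0.07, 0.2726]
eef_rot: [3.14, -0.002, 2.798]
force: [-1.6, 11.0, 1.4]
grip_width: 0.0194
grip_force: 15.0
r 0.09573114101152366 ang 110.16639767087219 0.01939663800598893 [-1.63294009 11.02435434  1.42969069]
115.0 [ 0.55 -0.59]
120.0 [ 1.11 -1.2 ]
125.0 [ 1.62 -1.86]
130.0 [ 2.07 -2.55]
135.0 [ 2.45 -3.29]
138.0 [ 2.66 -3.74]
139.8 [ 2.76 -4.02]
```

```bash
python3 -m jog '[[0.55,-0.59,0,0,0,0],[1.11,-1.2,0,0,0,0],[1.62,-1.86,0,0,0,0],[2.07,-2.55,0,0,0,0],[2.45,-3.29,0,0,0,0],[2.66,-3.74,0,0,0,0],[2.76,-4.02,0,0,0,0],[2.76,-4.02,0,0,0,0]]' 
python3 plan.py 139.8
python3 - <<'E'
from station import ctrl
import cv2,pickle
for n in('top','scene'):
    c=ctrl.camera(n);pickle.dump(c,open(n+'2.pkl','wb'))
    cv2.imwrite(f'pics/{n}2.png',cv2.resize(c['img'][150:300,230:400],None,fx=4,fy=4,interpolation=2) if n=='top' else c['img'])
E
```

```text
time_s: 6.05
ee_pos: [0.4603, 0.0408, 0.2725]
eef_rot: [-3.141, -0.005, 2.798]
force: [-13.0, 9.5, 7.8]
grip_width: 0.0197
grip_force: 15.0
r 0.09481785390077631 ang 140.23009552729934 0.019697531206599537 [-13.02517062   9.52458078   7.76076381]
139.8 [-0.01  0.07]
```

View pics/top2.png

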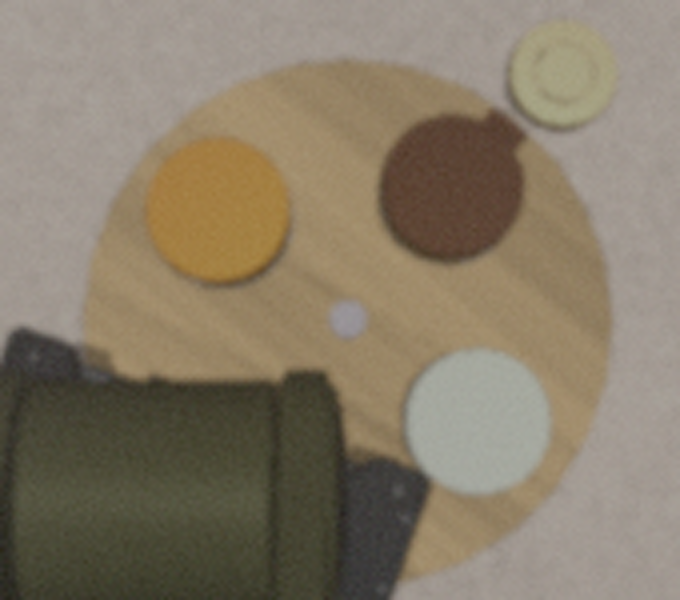

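The brown mark at crop (505,130) points roughly at the pale disc at (562,73). I'll measure it from the lids before letting go.

```bash
cat > ang.py <<'E'
import numpy as np,cv2
from h import w
def lids(c,full=True):
    g=cv2.cvtColor(cv2.medianBlur(c['img'],3),cv2.COLOR_BGR2HSV).astype(int);H,S,V=g[...,0],g[...,1],g[...,2]
    Z=np.zeros(H.shape,bool);Z[145:300,232:400]=1
    M={'amber':((S>155)&(V>130),.09),'ivory':((S<45)&(H>30)&(H<90)&(V>130),.09),'brown':((V<115)&(S>90)&(H<15),.09),'pale':((H>22)&(H<36)&(S>45)&(V>130),.02)}
    r={}
    for n,(m,z) in M.items():
        k,l,s,ce=cv2.connectedComponentsWithStats((m&Z).astype('uint8'))
        i=1+s[1:,4].argmax();u,v=s[i,0]+(s[i,2]-1)/2,s[i,1]+(s[i,3]-1)/2
        cu,cv_=ce[i];r[n]=w(c,cu,cv_,z);print(n,s[i],ce[i].round(1),r[n].round(4))
    A=(r['amber']+r['ivory'])/2
    f=lambda d:np.degrees(np.arctan2(d[1],d[0]))
    print('axis',A,'brown dir from lids',f(r['amber']-r['ivory'])-90,'brown(+mark) dir',f(r['brown']-A),'pale',f(r['pale']-A),np.hypot(*(r['pale']-A)))
E
python3 - <<'E'
import pickle,ang
for n in('top.pkl','top2.pkl'): ang.lids(pickle.load(open(n,'rb')))
E
```

```text
amber [360 204   1   1   1] [360. 204.] [ 0.5797 -0.1001]
ivory [259 222  34  34 914] [275.8 238.3] [0.5151 0.0559]
brown [ 309  252   36   42 1053] [326.5 270.9] [ 0.4559 -0.0381]
pale [357 156  27  25 504] [370.4 168.1] [ 0.6617 -0.128 ]
axis [ 0.54742552 -0.02208071] brown dir from lids -157.49196776568374 brown(+mark) dir -170.08806776465318 pale -42.836897909006034 0.15580235081485824
amber [294 214   2   2   3] [294.7 214.7] [0.5591 0.0215]
ivory [332 238  35  35 941] [348.9 255. ] [ 0.4851 -0.0792]
brown [326 178  35  37 998] [343.1 195.7] [ 0.5951 -0.0685]
pale [358 156  26  26 504] [370.2 168.5] [ 0.6609 -0.1276]
axis [ 0.5221065  -0.02883188] brown dir from lids -36.299235981255904 brown(+mark) dir -28.529028315967228 pale -35.45117757192534 0.1703324046259835
```

```bash
python3 - <<'E'
import pickle,cv2
c=pickle.load(open('top.pkl','rb'));print(cv2.cvtColor(c['img'],cv2.COLOR_BGR2HSV)[219,350:364].tolist(),cv2.cvtColor(c['img'],cv2.COLOR_BGR2HSV)[200,325:335].tolist())
E
sed -i "s/(S>155)&(V>130)/(S>150)\&(V>125)\&(H>13)/;s/(S>150)&(V>125)/(S>150)\&(V>110)/" ang.py
python3 - <<'E'
import pickle,ang
for n in('top.pkl','top2.pkl'): ang.lids(pickle.load(open(n,'rb')))
E
```

```text
[[19, 152, 154], [19, 153, 155], [19, 156, 154], [20, 153, 155], [19, 148, 155], [19, 153, 155], [19, 151, 155], [19, 144, 156], [19, 147, 156], [19, 150, 155], [20, 151, 155], [19, 153, 153], [19, 156, 152], [20, 152, 154]] [[19, 89, 144], [18, 89, 143], [18, 86, 142], [19, 86, 143], [17, 85, 144], [17, 88, 142], [18, 92, 144], [17, 87, 146], [18, 87, 153], [18, 91, 146]]
amber [341 203  32  32 510] [354.6 216.1] [ 0.557 -0.09 ]
ivory [259 222  34  34 914] [275.8 238.3] [0.5151 0.0559]
brown [ 309  252   36   42 1053] [326.5 270.9] [ 0.4559 -0.0381]
pale [357 156  27  25 504] [370.4 168.1] [ 0.6617 -0.128 ]
axis [ 0.53603831 -0.01705204] brown dir from lids -163.99273695288613 brown(+mark) dir -165.30128655880682 pale -41.45074543112964 0.16762061302354803
amber [269 187  32  33 468] [283.8 201.8] [0.583 0.042]
ivory [332 238  35  35 941] [348.9 255. ] [ 0.4851 -0.0792]
brown [326 178  35  37 998] [343.1 195.7] [ 0.5951 -0.0685]
pale [358 156  26  26 504] [370.2 168.5] [ 0.6609 -0.1276]
axis [ 0.53408487 -0.01857732] brown dir from lids -38.935442950821496 brown(+mark) dir -39.29109789399339 pale -40.7010974684816 0.16722393293325258
```

```bash
sed -i "s/S>150/S>120/" ang.py
python3 - <<'E'
import pickle,ang
for n in('top.pkl','top2.pkl'): ang.lids(pickle.load(open(n,'rb')))
E
```

```text
amber [ 339  201   37   36 1032] [356.7 218.4] [ 0.5527 -0.0939]
ivory [259 222  34  34 914] [275.8 238.3] [0.5151 0.0559]
brown [ 309  252   36   42 1053] [326.5 270.9] [ 0.4559 -0.0381]
pale [357 156  27  25 504] [370.4 168.1] [ 0.6617 -0.128 ]
axis [ 0.5339136  -0.01896929] brown dir from lids -165.9008862624462 brown(+mark) dir -166.23965423954823 pale -40.48073807336792 0.1679680316156019
amber [ 266  185   36   36 1018] [284.1 202.4] [0.582  0.0415]
ivory [332 238  35  35 941] [348.9 255. ] [ 0.4851 -0.0792]
brown [326 178  35  37 998] [343.1 195.7] [ 0.5951 -0.0685]
pale [358 156  26  26 504] [370.2 168.5] [ 0.6609 -0.1276]
axis [ 0.53354692 -0.01884614] brown dir from lids -38.750638594020465 brown(+mark) dir -38.893803544356814 pale -40.51133904904806 0.16745738063053722
```

The mark has overshot by about 1.6°. I'll trim it back about 2.7 mm at the post and ease the radial load.

```bash
python3 -m jog '[[0,0.15,0,0,0,0],[0,0.28,0,0,0,0],[0,0.28,0,0,0,0],[0,0.28,0,0,0,0]]' 
python3 - <<'E'
from station import ctrl
import ang
ang.lids(ctrl.camera('top'))
E
python3 plan.py
```

```text
time_s: 6.55
ee_pos: [0.4618, 0.0434, 0.2725]
eef_rot: [3.142, -0.003, 2.798]
force: [-5.7, 5.2, 3.1]
grip_width: 0.0197
grip_force: 15.0
amber [ 267  184   36   36 1025] [285.  201.4] [0.5839 0.0399]
ivory [331 239  35  35 938] [347.9 256.1] [ 0.4831 -0.0774]
brown [327 179  35  37 998] [344.2 196.6] [ 0.5934 -0.0706]
pale [358 156  26  27 517] [370.3 168.3] [ 0.6612 -0.1277]
axis [ 0.53349533 -0.01878101] brown dir from lids -40.66024560454788 brown(+mark) dir -40.82534915105387 pale -40.468652422254536 0.16786173577986824
r 0.0953832864683528 ang 138.44548505522968 0.019890113010499026 [-5.3092715   5.1918469   3.96775233]
```

Within 0.3° of the disc. Next: release, rise and move clear.

```bash
python3 -m jog '[[0,0,0,0,0,0],[0,0,0,0,0,0],[0,0,0,0,0,0],[0,0,0,0,0,0],[0,0,0,0,0,0],[0,0,0,0,0,0],[0,0,0,0,0,0],[0,0,0,0,0,0]]' 60
python3 -m jog '[[0,0,-2,0,0,0],[0,0,-6,0,0,0],[0,0,-10,0,0,0],[0,0,-14,0,0,0],[4,13,-14,0,0,0],[8,20,-14,0,0,0],[8,20,-14,0,0,0],[8,20,-14,0,0,0]]'
python3 - <<'E'
from station import ctrl
import ang,cv2
c=ctrl.camera('top');cv2.imwrite('pics/top3.png',c['img']);ang.lids(c)
E
```

```text
time_s: 7.4
ee_pos: [0.4624, 0.0429, 0.2726]
eef_rot: [-3.142, 0.0, 2.798]
force: [0.1, 0.9, 0.4]
grip_width: 0.0565
grip_force: 0.0
time_s: 8.2
ee_pos: [0.4549, 0.2444, 0.4128]
eef_rot: [3.141, 0.0, 2.797]
force: [0.9, -0.5, 0.3]
grip_width: 0.0564
grip_force: 0.0
amber [ 267  184   36   36 1020] [285.  201.2] [0.5841 0.0398]
ivory [331 239  35  35 924] [347.9 255.9] [ 0.4833 -0.0774]
brown [326 179  36  36 990] [344.3 196.3] [ 0.594  -0.0708]
pale [357 156  27  26 509] [370.2 168.2] [ 0.6614 -0.1276]
axis [ 0.53371524 -0.01880199] brown dir from lids -40.703011721860605 brown(+mark) dir -40.775476903867414 pale -40.446574478803356 0.16773996838840408
```

View pics/top3.png

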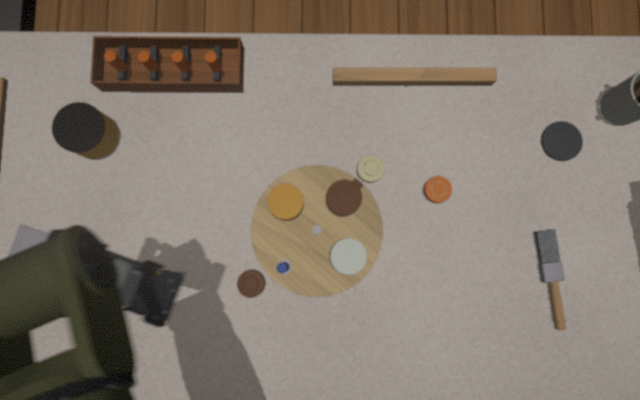

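The brown mark at (357,184) points at the pale disc at (370,168). Both discs are where they were, and the arm is clear.

```bash
python3 -c "
from station import ctrl
print(ctrl.hand_in())"
```

```text
the job is handed in; nothing more can be done
None
```

I turned the carousel about 125° the shorter way (anticlockwise from above, including a 2° trim back after a slight overshoot), its brown mark now points within about 0.3° of the bare disc by the top camera, both discs lie where they were, and the job was handed in at about 8 s.

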